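Sieve thin vials from thick jars

TASK

Sort the mixed load lying in the slotted sieve: lift the sieve by its handle and tilt its slotted end down over the shallow tray so that the three thin vials fall through into the tray while both thick jars stay in the sieve, then tip the jars out over the spout into the deep square pan. Keep the sieve low over each tray so that nothing falls further than about a hand's width. Finally stand the empty sieve on its feet on the bare table, clear of both trays, and do not disturb the other things on the table.

Things in the scene. Friction and masses are not known exactly. Their poses are not given: they have to be found in the camera images.
- sieve: loose slotted steel sieve, about 0.45 kg empty, 202 mm long (its x), 118 wide (its y), 130 high with handle, on four feet. Origin: midway, level with the feet's undersides; z up. From -x to +x: open spout with ramp, solid deck (x -68 to +2 mm), three cross slots, end wall. Rails 6 mm above the deck, 68 mm apart, run along both sides inside: the long jars roll on them, vials lie between them
- sieve_handle (a point): middle of the handle, 118 mm straight above the sieve's origin: a level bar along the sieve's y, 16 mm thick in x, 24 mm high, 110 mm long between two upright straps, free below and above. Axes as the sieve's. Grip it from above with the fingers closing along the sieve's x
- sieve_spout (a point): middle of the open spout's lip, at x = -97, z = 37 mm in the sieve's frame. A ramp 29 mm long falls 14 deg inwards from it to the deck, full width (104 mm). With the spout end 25 to 40 deg down the jars roll out over it; a 6 mm step at the ramp's foot holds back the vials. The jars land 40 to 90 mm beyond the lip
- sieve_slots (a point): middle of the three slots, at x = +50, z = 30 mm in the sieve's frame: each 28 mm (x) by 68 mm (y), from x = +2 to +99. The floor falls 4 deg to the spout, so a level sieve keeps its load back from the slots. With this end 22 to 28 deg down (rolling friction) vials roll up and drop through, jars roll over to the end wall (x = +102, 75 mm high)
- shallow_tray: white shallow tray, fixed to the table, 178 mm (x) by 248 mm (y), inside 162 by 232, floor 3 mm, walls 31 mm high. Origin at the middle of its underside
- deep_pan: square aluminium pan with rolled rim, fixed to the table, 190 x 190 mm, inside 184 x 184, floor 3 mm, rim 54 mm high. Origin at the middle of its underside
- vial_1: thin closed plastic vial, 20 mm across, 60 mm long, 20 g, white with grey cap, lies and rolls like a rod. Origin at its middle, y along it
- vial_2: thin closed plastic vial, 20 mm across, 60 mm long, 20 g, white with grey cap, lies and rolls like a rod. Origin at its middle, y along it
- vial_3: thin closed plastic vial, 20 mm across, 60 mm long, 20 g, white with grey cap, lies and rolls like a rod. Origin at its middle, y along it
- jar_1: thick closed plastic jar, 36 mm across, 94 mm long, 70 g, white with grey cap, lies and rolls like a rod. Origin at its middle, y along it
- jar_2: thick closed plastic jar, 36 mm across, 94 mm long, 70 g, white with grey cap, lies and rolls like a rod. Origin at its middle, y along it
- sample_pot: loose bystander: screw-lid pot, 52 mm across, 59 high. Origin at the middle of its underside
- stain_bottle: loose bystander: small dropper bottle, 40 mm across, 108 high. Origin at the middle of its underside
- dropper_bottle: loose bystander: pale squeeze bottle with a nozzle, 42 mm across, 134 high. Origin at the middle of its underside
- tally_counter: loose bystander: round hand counter, 52 mm across, 22 high. Origin at the middle of its underside

How it is judged:
By the outcome, as a careful person would: the job done as asked, in the order asked, and still so for the second after the job is handed in, with the robot touching nothing.
It also fails if it takes over 61 s, if anything falls off the work surface, if the arm or the gripper's body presses on something with over 40 N, if the wrist force passes 120 N, or if a joint passes its speed limit or range.

ROBOT

A 6-joint arm with a two-finger parallel gripper is mounted at the origin on a cart in front of the work surface, level with it; the furniture and walls round the work are solid. World frame = base frame: x ahead of the robot, y to its left, z up, the work surface at z = 0. Lengths are in mm, angles in rad, forces in N, time in s.
With the tool pointing down it reaches from about 375 to 925 mm from the base axis. Payload 5.7 kg.
Tool frame: the origin (TCP) lies between the finger pads; the fingertips stand 14 mm ahead of it and the grasp point (between the pads) lies 5 mm behind it (robot.finger_overhang is the distance from the TCP to the fingertips, in mm); z points along the fingers, y is the line along which they close (so a half turn about z gives the same grasp; the last joint's range is limited). The gripper opens to 85 mm and grips with 20 to 120 N. Pads are 22 mm wide; open, the fingers measure 114 mm over their backs; the gripper's body (76 mm by 85 mm) begins 54 mm behind the grasp point. The pads swing forward as they close: fully open they stand 13 mm farther back than shut.
Start: joints at [1.004, 0.359, 1.51, -0, 1.272, -0.115], TCP at [261.941, 539.77, 245.267] pointing down, gripper open.
Joint ranges: [-2.97, 2.97], [-1.01, 2.36], [0.21, 2.38], [-0.96, 4.11], [0.2, 2.71], [-2.98, 2.98]. Speed limits (rad/s): [2.39, 2.39, 3.14, 3.14, 3.14, 3.14].

INTERFACE

Orientations are given as a unit quaternion [x, y, z, w].
In Python, from plant import robot, cams, finish_job, state gives the robot as it stands (robot), with the cameras (cams), the job as plain functions and the readings as plain functions.
- The arm moves only by the tool drive_effector, called after ">>>" as name(argument=value, ...), one argument or row to a line, values as JSON. Schema: {"type":"object","properties":{"plan":{"type":"array","items":{"type":"object","properties":{"wx":{"type":"number"},"wy":{"type":"number"},"wz":{"type":"number"},"sx":{"type":"number"},"sy":{"type":"number"},"sz":{"type":"number"},"aperture":{"type":"number"}},"additionalProperties":false,"required":["aperture"]},"minItems":1,"maxItems":12},"clamp_n":{"type":"number"},"only":{"type":"string"},"quiet":{"type":"boolean"},"lines":{"type":"string"}},"required":["plan"],"additionalProperties":false}. plan is a list of rows, 1 to 12 of them, each an object with the fields wx, wy, wz (a rotation vector in rad), sx, sy, sz (the shift in mm), aperture (the finger opening in mm); a field left out counts as zero (the opening has to be given); each row is the pose to reach, as a shift and turn from the pose commanded when the call began, along the tool's axes at that moment; what a row does not reach only later rows make up. A row lasts 1/10 s, in which the tool goes at most 50 mm and 0.15 rad, less where a joint would pass 70% of its speed; a pose out of reach is approached as far as the arm can. The fingers move at their own pace and stop on an object; clamp_n is the grip in N (left out, the last holds). Time passes only in rows, so rows that do not move let the fingers close. The tool returns the time, the measured TCP pose, the force, the opening and the grip force at its end. only (a regular expression) keeps the lines of the reply that match it, lines (a string "A,B") keeps lines A to B, and quiet returns only ok. Input that does not fit is refused with a message, and nothing moves.
- state(): the state, without advancing time (a new reading comes with each control period).
- cams.capture(name): name is "scene" or "top" or "wrist"; returns a dict with "image" (420x560x3 uint8, blue, green, red), "fx", "fy", "cx", "cy" (pixels), "view" (4x4, takes a point from world to camera coordinates); the wrist camera has in their place "tool_from_camera" (4x4, takes a point from camera to tool coordinates, whose origin is the TCP and whose axes are the flange's). Camera axes: x right, y down, z forward; pixel columns grow to the right and rows downward; lengths in mm; the calibration is good to about 2 mm. A picture is of the moment at which its call begins: read the wrist's pose just before it. There is no depth.
- finish_job(): hands the job in; it is judged then, once.
The state is a dict: "time_s": time; "joint_pos": joint angles; "qd": joint speeds; "joint_torque": joint torques, N m; "tool_pos": TCP position; "eef_rot": TCP orientation; "ft_force": force on the tool from outside, world axes, zero at the start; "moment": the same for the moment, N m; "gripper_width": finger opening in mm; "grip_force": force on a finger pad.
Only numpy, scipy, OpenCV 4.12 (cv2) and the standard library are available. Lean on these libraries where they do the work, as an engineer would, in place of code of your own. Each camera call takes 0.05 s, during which the arm holds its last target. There are 200 camera calls.

## Working session

There is one attempt and no reset: what is moved stays moved. The work goes in short steps, Python scripts to look and compute and a tool call to move; the robot and the scene stay as the last step left them, time stands still between calls to the robot, and variables do not carry over. Pictures are saved under pics/ and viewed, at most 10 in all, crops included, and the job is handed in when it is done.

```bash
ls; mkdir -p pics
```

Create h.py:
```python
import numpy as np, cv2
from plant import robot, cams, finish_job, state
from scipy.spatial.transform import Rotation as R
def cap(n,f=None):
    s=state(); c=cams.capture(n)
    if f: cv2.imwrite('pics/'+f,c['image'])
    if 'view' in c: M=np.linalg.inv(np.array(c['view']))
    else:
        T=np.eye(4);T[:3,:3]=R.from_quat(s['eef_rot']).as_matrix();T[:3,3]=s['tool_pos'];M=T@np.array(c['tool_from_camera'])
    c['M']=M; return c
def ray(c,u,v):
    d=c['M'][:3,:3]@np.array([(u-c['cx'])/c['fx'],(v-c['cy'])/c['fy'],1]); return c['M'][:3,3],d
def onz(c,u,v,z):
    o,d=ray(c,u,v); return o+d*(z-o[2])/d[2]
def two(c1,p1,c2,p2):
    o1,d1=ray(c1,*p1);o2,d2=ray(c2,*p2)
    k=np.linalg.lstsq(np.c_[d1,-d2],o2-o1,rcond=None)[0]
    a=o1+k[0]*d1;b=o2+k[1]*d2; return (a+b)/2,np.linalg.norm(a-b)
def proj(c,P):
    q=np.linalg.inv(c['M'])@np.r_[P,1]; return q[0]/q[2]*c['fx']+c['cx'],q[1]/q[2]*c['fy']+c['cy']
```

Run:
```python
from h import *
a=cap('scene','s1.png');b=cap('top','t1.png')
for c in(a,b): print(c['M'][:3].round(2),c['fx'])
print(state())
```

```text
pics
plant.py
[[-8.8000e-01 -2.3000e-01  4.2000e-01  1.2394e+02]
 [-4.7000e-01  4.2000e-01 -7.7000e-01  8.6091e+02]
 [ 0.0000e+00 -8.8000e-01 -4.8000e-01  5.4464e+02]] 400.13901156311067
[[ 0.00000e+00 -1.00000e+00  7.00000e-02  4.52070e+02]
 [-1.00000e+00 -0.00000e+00  1.00000e-02  1.06310e+02]
 [-1.00000e-02 -7.00000e-02 -1.00000e+00  1.19961e+03]] 487.3226826261953
{'time_s': 0.1, 'joint_pos': array([ 1.00391328e+00,  3.59458797e-01,  1.51135468e+00, -1.51850967e-06,
        1.27251504e+00, -1.15085281e-01]), 'qd': array([ 7.02878454e-04, -7.82854282e-04, -2.24286633e-03,  1.38003956e-03,
       -7.98933044e-04,  9.19384351e-05]), 'joint_torque': array([ 3.06935717e-04, -5.28656530e+01, -2.79349834e+01, -6.49303229e-05,
        4.84436896e-03, -3.71790372e-05]), 'tool_pos': array([261.61888228, 539.27896588, 244.51066127]), 'eef_rot': array([ 2.23982196e-01,  9.74592850e-01, -8.18203015e-04, -2.89565045e-04]), 'ft_force': array([-0.09979191, -0.24689668, -0.38013596]), 'moment': array([0.00768923, 0.03349575, 0.01338249]), 'grip_force': 0.0, 'gripper_width': 85.05954251066983}
```

View pics/s1.png

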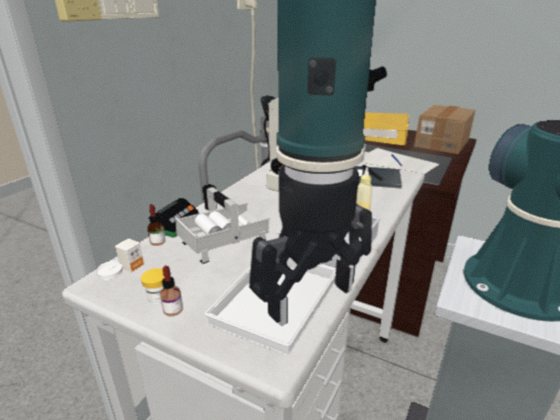

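View pics/t1.png

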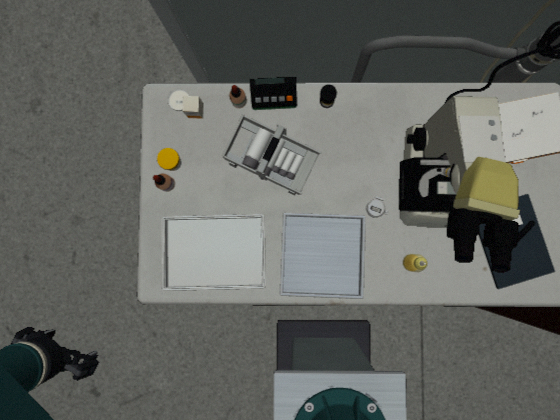

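Run:
```python
import cv2,numpy as np
a=cv2.imread('pics/t1.png')[105:205,210:330];b=cv2.imread('pics/s1.png')[180:270,165:285]
a=cv2.resize(a,None,fx=5,fy=5,interpolation=2)
b=cv2.resize(b,None,fx=4,fy=4,interpolation=2)
cv2.imwrite('pics/c1.png',a);cv2.imwrite('pics/c2.png',b)
```

```text
(no output)
```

View pics/c1.png

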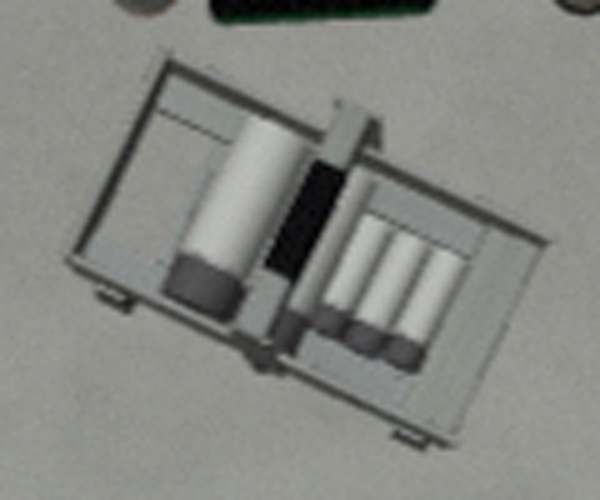

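View pics/c2.png

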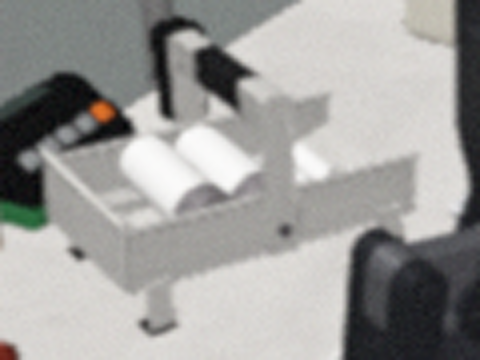

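Run:
```python
from h import *
a=cap('scene');b=cap('top')
t=lambda x,y:(210+x/5,105+y/5); s=lambda x,y:(165+x/4,180+y/4)
for n,z,ps in [('handle top',130,[t(331,162),t(277,275),t(304,219)]),('tray',31,[(163,218),(264,215),(266,290),(162,288)]),('pan',54,[(283,213),(364,214),(362,297),(281,295)]),
  ('wall top corners',75,[t(168,62),t(72,262)]),('lip corners',37,[t(548,243),t(450,442)])]:
    P=np.array([onz(b,*p,z) for p in ps]);print(n,P.round(0)[:,:2].tolist(),P.mean(0).round(0))
print(two(b,t(304,219),a,s(228,72)))
for n,p in [('feet',t(115,300)),('feet',t(410,440))]: print(onz(b,*p,0).round(0))
print([onz(b,*p,20).round(0) for p in [(416,262),(376,207)]])
print(R.from_quat(state()['eef_rot']).as_matrix().round(3))
```

```text
handle top [[697.0, 151.0], [647.0, 175.0], [672.0, 163.0]] [672. 163. 130.]
tray [[523.0, 427.0], [531.0, 183.0], [352.0, 177.0], [356.0, 426.0]] [440. 303.  31.]
pan [[534.0, 137.0], [532.0, -54.0], [339.0, -47.0], [343.0, 141.0]] [437.  44.  54.]
wall top corners [[758.0, 230.0], [663.0, 274.0]] [710. 252.  75.]
lip corners [[679.0, 50.0], [583.0, 97.0]] [631.  73.  37.]
(array([671.69087858, 162.13404626, 121.78912807]), np.float64(3.9326362847517293))
[658. 264.   0.]
[588. 116.   0.]
[array([ 419., -182.,   20.]), array([552., -87.,  20.])]
[[-0.9    0.437 -0.001]
 [ 0.437  0.9   -0.001]
 [ 0.    -0.001 -1.   ]]
```

>>> drive_effector(
  plan=[
    {"sx": -20, "sy": -6, "aperture": 85},
    {"sx": -65, "sy": -20, "aperture": 85},
    {"sx": -115, "sy": -35, "aperture": 85},
    {"sx": -165, "sy": -50, "aperture": 85},
    {"sx": -215, "sy": -65, "aperture": 85},
    {"sx": -265, "sy": -80, "aperture": 85},
    {"sx": -315, "sy": -95, "aperture": 85},
    {"sx": -365, "sy": -110, "aperture": 85},
    {"sx": -415, "sy": -125, "aperture": 85},
    {"sx": -465, "sy": -140, "aperture": 85},
    {"sx": -510, "sy": -154, "aperture": 85},
    {"sx": -533, "sy": -161, "aperture": 85},
  ],
  clamp_n=100,
)

```text
time_s: 1.4
tool_pos: [673.1, 159.7, 245.0]
eef_rot: [0.225, 0.974, -0.0, 0.0]
ft_force: [0.1, 1.1, 1.2]
gripper_width: 84.8
grip_force: 0.0
```

>>> drive_effector(
  plan=[
    {"aperture": 85},
    {"aperture": 85},
  ],
)

```text
time_s: 1.6
tool_pos: [671.3, 161.4, 244.5]
eef_rot: [0.225, 0.974, -0.0, -0.001]
ft_force: [-0.5, 0.6, -0.3]
gripper_width: 85.1
grip_force: 0.0
```

Run:
```python
from h import *
c=cap('wrist','w1.png'); s=state(); print(s['tool_pos'],s['eef_rot'],s['joint_pos'],c['M'][:3].round(2))
for n,P in [('handle',(671,163,130)),('lip',(631,73,37)),('wall',(710,252,75))]: print(n,proj(c,P))
```

```text
[670.45976805 162.36145466 244.65582547] [ 2.24240516e-01  9.74533417e-01 -5.93459217e-05 -8.98247452e-04] [ 1.37269461e-01  4.89733206e-01  1.29679104e+00  5.40006867e-04
  1.35678978e+00 -9.81314548e-01] [[ 4.4000e-01  8.5000e-01  2.9000e-01  5.9598e+02]
 [ 9.0000e-01 -4.2000e-01 -1.4000e-01  1.9798e+02]
 [ 0.0000e+00  3.2000e-01 -9.5000e-01  3.7265e+02]]
handle (np.float64(282.3336322436562), np.float64(210.19083413189713))
lip (np.float64(189.44880721054392), np.float64(185.13703584220045))
wall (np.float64(384.56080434752386), np.float64(187.45644243028582))
```

View pics/w1.png

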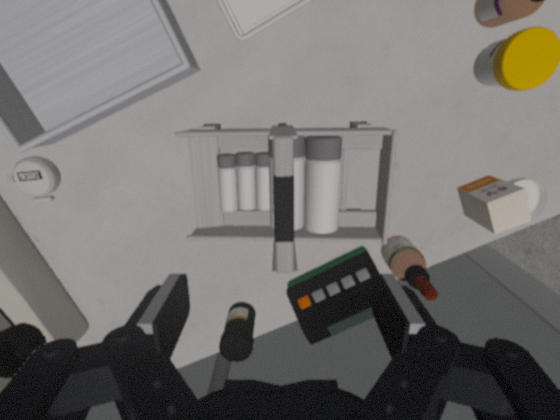

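>>> drive_effector(
  plan=[
    {"sy": 1.5, "sz": 30, "aperture": 85},
    {"sy": 1.5, "sz": 70, "aperture": 85},
    {"sy": 1.5, "sz": 105, "aperture": 85},
    {"sy": 1.5, "sz": 125, "aperture": 85},
    {"sy": 1.5, "sz": 132, "aperture": 85},
    {"sy": 1.5, "sz": 132, "aperture": 85},
    {"sy": 1.5, "sz": 132, "aperture": 85},
  ],
  clamp_n=100,
)

```text
time_s: 2.35
tool_pos: [672.3, 164.4, 114.7]
eef_rot: [0.224, 0.975, 0.0, 0.001]
ft_force: [0.1, -0.4, 0.2]
gripper_width: 84.9
grip_force: 0.0
```

>>> drive_effector(
  plan=[
    {"aperture": 50},
    {"aperture": 30},
    {"aperture": 22},
    {"aperture": 12},
    {"aperture": 8},
    {"aperture": 5},
    {"aperture": 5},
    {"aperture": 5},
    {"aperture": 5},
    {"aperture": 5},
    {"aperture": 5},
    {"aperture": 5},
  ],
  clamp_n=100,
)

```text
time_s: 3.55
tool_pos: [672.1, 163.6, 113.8]
eef_rot: [0.224, 0.975, 0.0, 0.0]
ft_force: [-1.2, -0.1, 5.4]
gripper_width: 14.6
grip_force: 98.9
```

>>> drive_effector(
  plan=[
    {"sz": -1, "aperture": 5},
    {"sz": -4, "aperture": 5},
    {"sz": -9, "aperture": 5},
    {"sz": -17, "aperture": 5},
    {"sz": -28, "aperture": 5},
    {"sz": -42, "aperture": 5},
    {"sz": -56, "aperture": 5},
    {"sz": -70, "aperture": 5},
    {"sz": -82, "aperture": 5},
    {"sz": -91, "aperture": 5},
    {"sz": -97, "aperture": 5},
    {"sz": -100, "aperture": 5},
  ],
  clamp_n=100,
)

```text
time_s: 4.75
tool_pos: [672.0, 163.6, 213.9]
eef_rot: [0.224, 0.975, 0.0, 0.0]
ft_force: [0.9, -0.2, -6.2]
gripper_width: 14.4
grip_force: 97.6
```

>>> drive_effector(
  plan=[
    {"sx": 2, "aperture": 5},
    {"sx": 7, "aperture": 5},
    {"sx": 15, "aperture": 5},
    {"wz": -0.02, "sx": 25, "aperture": 5},
    {"wz": -0.04, "sx": 38, "aperture": 5},
    {"wz": -0.06, "sx": 52, "aperture": 5},
    {"wz": -0.09, "sx": 66, "aperture": 5},
    {"wz": -0.12, "sx": 80, "aperture": 5},
    {"wz": -0.15, "sx": 94, "aperture": 5},
    {"wz": -0.18, "sx": 108, "aperture": 5},
    {"wz": -0.21, "sx": 122, "aperture": 5},
    {"wz": -0.24, "sx": 136, "aperture": 5},
  ],
)

```text
time_s: 5.95
tool_pos: [548.4, 223.5, 213.4]
eef_rot: [0.104, 0.995, 0.0, 0.0]
ft_force: [-0.2, -0.7, -6.6]
gripper_width: 14.8
grip_force: 97.7
```

>>> drive_effector(
  plan=[
    {"wz": -0.03, "sx": 13.6, "sy": 3.3, "aperture": 5},
    {"wz": -0.06, "sx": 27.2, "sy": 6.6, "aperture": 5},
    {"wz": -0.09, "sx": 41, "sy": 10, "aperture": 5},
    {"wz": -0.12, "sx": 54.4, "sy": 13.2, "aperture": 5},
    {"wz": -0.145, "sx": 68, "sy": 16.5, "aperture": 5},
    {"wz": -0.165, "sx": 80, "sy": 20, "aperture": 5},
    {"wz": -0.18, "sx": 91, "sy": 22.5, "aperture": 5},
    {"wz": -0.19, "sx": 100, "sy": 25, "aperture": 5},
    {"wz": -0.2, "sx": 107, "sy": 27, "aperture": 5},
    {"wz": -0.2, "sx": 114, "sy": 28, "aperture": 5},
    {"wz": -0.2, "sx": 117, "sy": 29, "aperture": 5},
    {"wz": -0.2, "sx": 119, "sy": 29, "aperture": 5},
  ],
)

```text
time_s: 7.15
tool_pos: [439.2, 276.5, 213.3]
eef_rot: [0.006, 1.0, -0.0, 0.0]
ft_force: [0.3, 0.0, -5.9]
gripper_width: 14.3
grip_force: 97.7
```

Run:
```python
from h import *
c=cap('scene','s2.png');d=cap('top'); s=state(); print(s['tool_pos'],s['eef_rot'],s['joint_pos'],s['ft_force'])
a=cv2.resize(c['image'],(533,400)) ; b=d['image'][100:310,130:400]
cv2.imwrite('pics/x2.png',np.hstack([c['image'][100:350,60:400],cv2.resize(b,(321,250))]))
```

```text
[439.23504075 276.28818119 213.30877729] [ 5.92396300e-03  9.99982450e-01 -7.84669374e-05  2.91824318e-05] [ 4.28429358e-01  2.76293185e-01  1.72356222e+00 -1.83560016e-04
  1.14175035e+00 -1.13044261e+00] [ 0.14182634 -0.38691596 -6.81710483]
```

View pics/x2.png

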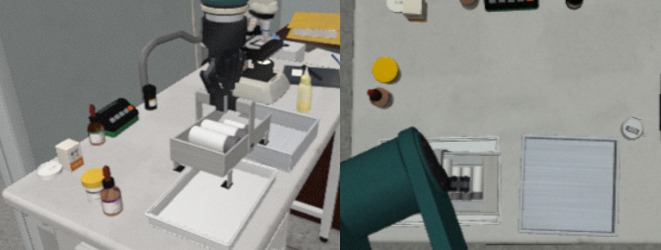

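>>> drive_effector(
  plan=[
    {"sz": 2, "aperture": 5},
    {"sz": 6, "aperture": 5},
    {"sz": 12, "aperture": 5},
    {"sz": 20, "aperture": 5},
    {"sz": 28, "aperture": 5},
    {"sz": 34, "aperture": 5},
    {"sz": 38, "aperture": 5},
    {"sz": 40, "aperture": 5},
  ],
)

```text
time_s: 8.05
tool_pos: [439.0, 276.2, 172.7]
eef_rot: [0.006, 1.0, -0.0, -0.0]
ft_force: [-0.6, 0.9, -7.7]
gripper_width: 14.6
grip_force: 97.6
```

>>> drive_effector(
  plan=[
    {"wx": 0.01, "sy": 1, "aperture": 5},
    {"wx": 0.03, "sy": 3.5, "aperture": 5},
    {"wx": 0.06, "sy": 7, "aperture": 5},
    {"wx": 0.09, "sy": 10.5, "sz": 0.5, "aperture": 5},
    {"wx": 0.12, "sy": 14, "sz": 1, "aperture": 5},
    {"wx": 0.15, "sy": 17.5, "sz": 1.5, "aperture": 5},
    {"wx": 0.18, "sy": 21, "sz": 2, "aperture": 5},
    {"wx": 0.21, "sy": 24.5, "sz": 2.5, "aperture": 5},
    {"wx": 0.24, "sy": 28, "sz": 3.5, "aperture": 5},
    {"wx": 0.27, "sy": 31.5, "sz": 4.5, "aperture": 5},
    {"wx": 0.3, "sy": 35, "sz": 5.5, "aperture": 5},
    {"wx": 0.32, "sy": 37, "sz": 6, "aperture": 5},
  ],
)

```text
time_s: 9.25
tool_pos: [439.8, 314.0, 167.0]
eef_rot: [0.006, 0.987, -0.16, -0.001]
ft_force: [0.4, 0.9, -6.3]
gripper_width: 14.4
grip_force: 98.5
```

>>> drive_effector(
  plan=[
    {"wx": 0.02, "sy": 2.5, "sz": 1, "aperture": 5},
    {"wx": 0.04, "sy": 4.5, "sz": 1.5, "aperture": 5},
    {"wx": 0.06, "sy": 7, "sz": 2, "aperture": 5},
    {"wx": 0.08, "sy": 9.5, "sz": 3, "aperture": 5},
    {"wx": 0.1, "sy": 11.5, "sz": 4, "aperture": 5},
    {"wx": 0.115, "sy": 13, "sz": 4.5, "aperture": 5},
    {"wx": 0.115, "sy": 13, "sz": 4.5, "aperture": 5},
    {"wx": 0.115, "sy": 13, "sz": 4.5, "aperture": 5},
    {"wx": 0.115, "sy": 13, "sz": 4.5, "aperture": 5},
    {"wx": 0.115, "sy": 13, "sz": 4.5, "aperture": 5},
    {"wx": 0.115, "sy": 13, "sz": 4.5, "aperture": 5},
    {"wx": 0.115, "sy": 13, "sz": 4.5, "aperture": 5},
  ],
)

```text
time_s: 10.45
tool_pos: [439.8, 324.1, 159.0]
eef_rot: [0.006, 0.976, -0.216, -0.001]
ft_force: [-0.6, -0.3, -6.3]
gripper_width: 14.2
grip_force: 98.5
```

Run:
```python
from h import *
c=cap('scene','s3.png');d=cap('wrist'); s=state(); print(s['tool_pos'],s['eef_rot'],s['joint_pos'],s['ft_force'])
cv2.imwrite('pics/x3.png',np.hstack([cv2.resize(c['image'][160:340,150:350],(400,360)),cv2.resize(d['image'],(400,300))[0:300] if 0 else cv2.resize(d['image'][:320],(400,360))]))
```

```text
[439.80309928 324.15208287 158.9858394 ] [ 0.0058026   0.97641978 -0.21579872 -0.00128601] [ 0.71574621  0.54517491  1.52071484 -0.3259221   1.38552254 -0.73222873] [-0.15057118 -0.27833658 -5.74132666]
```

View pics/x3.png

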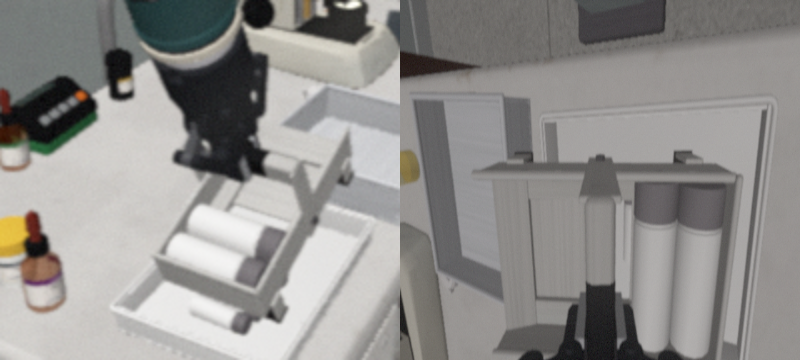

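>>> drive_effector(
  plan=[
    {"wx": 0.015, "sy": 1, "aperture": 5},
    {"wx": 0.03, "sy": 2, "aperture": 5},
    {"wx": 0.03, "sy": 2, "aperture": 5},
    {"wx": 0.03, "sy": 2, "aperture": 5},
    {"wx": 0.03, "sy": 2, "aperture": 5},
    {"wx": 0.03, "sy": 2, "aperture": 5},
    {"wx": 0.03, "sy": 2, "aperture": 5},
    {"wx": 0.03, "sy": 2, "aperture": 5},
    {"wx": 0.03, "sy": 2, "aperture": 5},
    {"wx": 0.03, "sy": 2, "aperture": 5},
  ],
)

```text
time_s: 11.55
tool_pos: [439.8, 326.0, 158.1]
eef_rot: [0.006, 0.973, -0.23, -0.001]
ft_force: [-0.4, 0.0, -6.4]
gripper_width: 14.6
grip_force: 98.5
```

Run:
```python
from h import *
d=cap('wrist','w4.png');c=cap('scene','s4.png'); s=state(); print(s['tool_pos'],s['eef_rot'],s['ft_force'])
cv2.imwrite('pics/x4.png',np.hstack([cv2.resize(c['image'][210:340,190:330],(400,371)),cv2.resize(d['image'][80:340,50:280],(328,371))]))
```

```text
[439.80479345 326.02435956 158.08372009] [ 0.00572852  0.97306802 -0.23044274 -0.00139965] [ 0.22898777 -0.15815784 -4.85163984]
```

View pics/x4.png

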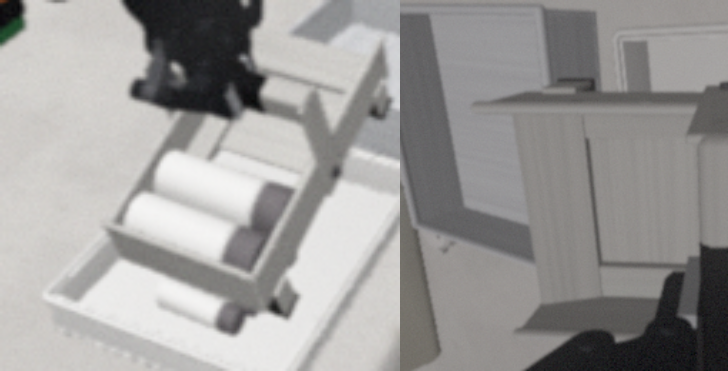

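>>> drive_effector(
  plan=[
    {"sy": -1, "sz": -1.5, "aperture": 5},
    {"wx": -0.005, "sy": -3, "sz": -4, "aperture": 5},
    {"wx": -0.02, "sy": -7, "sz": -7, "aperture": 5},
    {"wx": -0.05, "sy": -12, "sz": -10, "aperture": 5},
    {"wx": -0.08, "sy": -17, "sz": -13, "aperture": 5},
    {"wx": -0.115, "sy": -22.5, "sz": -16, "aperture": 5},
    {"wx": -0.15, "sy": -28, "sz": -19, "aperture": 5},
    {"wx": -0.185, "sy": -33.5, "sz": -22, "aperture": 5},
    {"wx": -0.22, "sy": -39, "sz": -24, "aperture": 5},
    {"wx": -0.255, "sy": -44, "sz": -26, "aperture": 5},
    {"wx": -0.285, "sy": -49, "sz": -28, "aperture": 5},
    {"wx": -0.31, "sy": -52, "sz": -29.5, "aperture": 5},
  ],
)

```text
time_s: 12.85
tool_pos: [439.3, 292.0, 208.3]
eef_rot: [0.006, 0.997, -0.077, -0.0]
ft_force: [0.1, 0.2, -5.6]
gripper_width: 14.8
grip_force: 98.4
```

>>> drive_effector(
  plan=[
    {"wx": -0.02, "sy": -3, "sz": -1.5, "aperture": 5},
    {"wx": -0.035, "sy": -5, "sz": -2.5, "aperture": 5},
    {"wx": -0.045, "sy": -6, "sz": -2.5, "aperture": 5},
    {"wx": -0.053, "sy": -6.5, "sz": -2.5, "aperture": 5},
    {"wx": -0.055, "sy": -6.5, "sz": -2.5, "aperture": 5},
    {"wx": -0.055, "sy": -6.5, "sz": -2.5, "aperture": 5},
  ],
)

```text
time_s: 13.45
tool_pos: [439.3, 286.9, 211.0]
eef_rot: [0.006, 0.999, -0.05, -0.0]
ft_force: [0.3, 0.8, -7.3]
gripper_width: 14.9
grip_force: 98.5
```

Run:
```python
from h import *
d=cap('wrist','w5.png');c=cap('scene','s5.png'); s=state(); print(s['tool_pos'],s['eef_rot'],s['joint_pos'],s['ft_force'])
cv2.imwrite('pics/x5.png',np.hstack([cv2.resize(c['image'][190:345,190:345],(390,390)),cv2.resize(d['image'],(400,390))]))
```

```text
[439.28988399 286.94298066 211.07037249] [ 5.72261596e-03  9.98726322e-01 -5.01277357e-02 -4.41220510e-04] [ 0.5066113   0.31770173  1.6725149  -0.09320307  1.20290157 -1.01694158] [ 0.19389808 -0.64836512 -5.3901788 ]
```

View pics/x5.png

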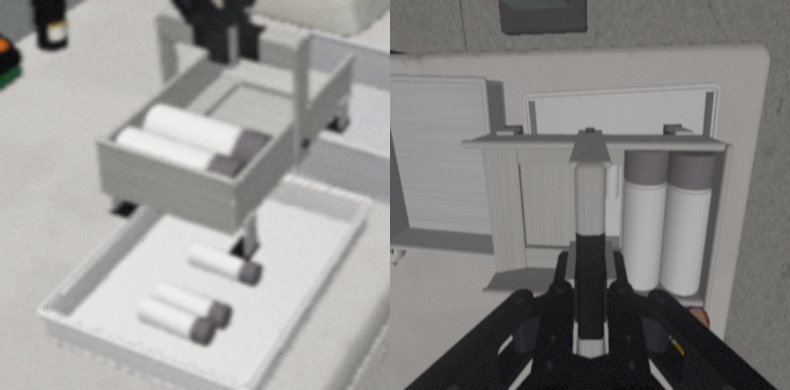

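>>> drive_effector(
  plan=[
    {"sy": -1, "aperture": 5},
    {"sy": -4, "sz": 1, "aperture": 5},
    {"sy": -9, "sz": 3, "aperture": 5},
    {"sy": -16, "sz": 6, "aperture": 5},
    {"sy": -24, "sz": 10, "aperture": 5},
    {"sy": -33, "sz": 15, "aperture": 5},
    {"sy": -42, "sz": 20, "aperture": 5},
    {"sy": -51, "sz": 25, "aperture": 5},
    {"sy": -58, "sz": 29, "aperture": 5},
    {"sy": -64, "sz": 32, "aperture": 5},
    {"sy": -68, "sz": 34.5, "aperture": 5},
    {"sy": -69, "sz": 35, "aperture": 5},
  ],
)

```text
time_s: 14.75
tool_pos: [438.4, 214.1, 183.1]
eef_rot: [0.006, 0.999, -0.05, -0.001]
ft_force: [-0.2, 0.2, -5.1]
gripper_width: 14.2
grip_force: 98.7
```

>>> drive_effector(
  plan=[
    {"wx": -0.02, "sy": -2, "sz": 1, "aperture": 5},
    {"wx": -0.04, "sy": -4, "sz": 2, "aperture": 5},
    {"wx": -0.06, "sy": -6, "sz": 3, "aperture": 5},
    {"wx": -0.08, "sy": -8, "sz": 4, "aperture": 5},
    {"wx": -0.1, "sy": -10, "sz": 5, "aperture": 5},
    {"wx": -0.12, "sy": -12, "sz": 4.5, "aperture": 5},
    {"wx": -0.14, "sy": -14, "sz": 3.5, "aperture": 5},
    {"wx": -0.16, "sy": -16, "sz": 3, "aperture": 5},
    {"wx": -0.18, "sy": -18, "sz": 2, "aperture": 5},
    {"wx": -0.2, "sy": -20, "sz": 1, "aperture": 5},
    {"wx": -0.22, "sy": -21.5, "aperture": 5},
    {"wx": -0.24, "sy": -23, "aperture": 5},
  ],
)

```text
time_s: 15.95
tool_pos: [438.4, 191.4, 185.9]
eef_rot: [0.006, 0.997, 0.071, 0.001]
ft_force: [0.3, 1.0, -5.7]
gripper_width: 14.8
grip_force: 99.1
```

Run:
```python
from h import *
s=state(); print(s['tool_pos'],2*np.arcsin(s['eef_rot'][2]),s['joint_pos'],s['ft_force'])
d=cap('wrist','w6.png');c=cap('scene','s6.png')
```

```text
[438.43632666 191.4416194  185.88267457] 0.1413763113536394 [ 0.16107283  0.23318777  1.88045345  0.16462911  1.00892726 -1.48443776] [ 0.28857769  1.02116746 -5.65926325]
```

>>> drive_effector(
  plan=[
    {"wx": -0.03, "sy": -2.5, "sz": -2, "aperture": 5},
    {"wx": -0.06, "sy": -5, "sz": -4, "aperture": 5},
    {"wx": -0.1, "sy": -8, "sz": -7, "aperture": 5},
    {"wx": -0.14, "sy": -11.3, "sz": -9.7, "aperture": 5},
    {"wx": -0.18, "sy": -15, "sz": -11.5, "aperture": 5},
    {"wx": -0.22, "sy": -19, "sz": -13.5, "aperture": 5},
    {"wx": -0.26, "sy": -23, "sz": -15, "aperture": 5},
    {"wx": -0.3, "sy": -27.5, "sz": -17, "aperture": 5},
    {"wx": -0.34, "sy": -31.5, "sz": -19, "aperture": 5},
    {"wx": -0.38, "sy": -36, "sz": -20.5, "aperture": 5},
    {"wx": -0.42, "sy": -40, "sz": -22, "aperture": 5},
    {"wx": -0.42, "sy": -40, "sz": -22, "aperture": 5},
  ],
)

```text
time_s: 17.25
tool_pos: [438.6, 147.6, 201.5]
eef_rot: [0.006, 0.961, 0.276, 0.002]
ft_force: [0.4, -0.3, -3.9]
gripper_width: 14.3
grip_force: 99.4
```

>>> drive_effector(
  plan=[
    {"aperture": 5},
    {"aperture": 5},
    {"aperture": 5},
    {"aperture": 5},
    {"aperture": 5},
    {"aperture": 5},
    {"aperture": 5},
    {"aperture": 5},
    {"aperture": 5},
    {"aperture": 5},
  ],
)

```text
time_s: 18.25
tool_pos: [437.7, 149.0, 201.8]
eef_rot: [0.006, 0.961, 0.276, 0.002]
ft_force: [0.2, 0.2, -3.5]
gripper_width: 14.4
grip_force: 99.4
```

Run:
```python
from h import *
f=[]
for i in range(4): f.append(state()['ft_force'][2]);d=cap('wrist','w7.png')
c=cap('scene','s7.png');e=cap('top','t7.png');s=state(); print(s['tool_pos'],2*np.arcsin(s['eef_rot'][2]),f)
cv2.imwrite('pics/x7.png',np.vstack([np.hstack([cv2.resize(c['image'][130:330,180:420],(400,300)),cv2.resize(d['image'],(400,300))]),np.hstack([cv2.resize(e['image'][195:315,140:400],(800,300))])]))
```

```text
[437.73620225 149.04310912 201.8114587 ] 0.5599045398164344 [np.float64(-3.468249624241655), np.float64(-4.519202264049946), np.float64(-4.27032169613246), np.float64(-4.481910099599036)]
```

View pics/x7.png

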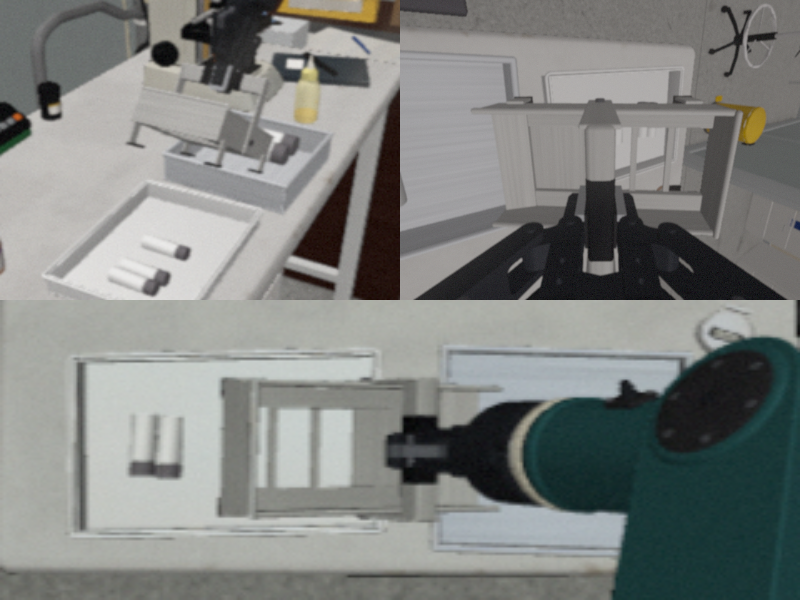

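>>> drive_effector(
  plan=[
    {"sy": 5, "sz": -8, "aperture": 5},
    {"sy": 13, "sz": -20, "aperture": 5},
    {"wx": 0.05, "sy": 22, "sz": -26, "aperture": 5},
    {"wx": 0.12, "sy": 32, "sz": -28, "aperture": 5},
    {"wx": 0.2, "sy": 42, "sz": -26, "aperture": 5},
    {"wx": 0.28, "sy": 50, "sz": -22, "aperture": 5},
    {"wx": 0.36, "sy": 58, "sz": -18, "aperture": 5},
    {"wx": 0.44, "sy": 64, "sz": -14, "aperture": 5},
    {"wx": 0.51, "sy": 69, "sz": -10, "aperture": 5},
    {"wx": 0.55, "sy": 70.5, "sz": -9, "aperture": 5},
    {"wx": 0.56, "sy": 70.5, "sz": -9, "aperture": 5},
    {"wx": 0.56, "sy": 70.5, "sz": -9, "aperture": 5},
  ],
)

```text
time_s: 19.75
tool_pos: [437.8, 204.5, 247.0]
eef_rot: [0.006, 1.0, 0.0, -0.001]
ft_force: [-0.2, -0.3, -4.7]
gripper_width: 14.4
grip_force: 99.3
```

>>> drive_effector(
  plan=[
    {"sx": -5, "sy": -1, "aperture": 5},
    {"wz": 0.02, "sx": -17, "sy": -3, "aperture": 5},
    {"wz": 0.06, "sx": -37, "sy": -6, "aperture": 5},
    {"wz": 0.1, "sx": -60, "sy": -10, "aperture": 5},
    {"wz": 0.16, "sx": -87, "sy": -14, "aperture": 5},
    {"wz": 0.22, "sx": -115, "sy": -18, "aperture": 5},
    {"wz": 0.28, "sx": -143, "sy": -23, "aperture": 5},
    {"wz": 0.34, "sx": -170, "sy": -27, "aperture": 5},
    {"wz": 0.39, "sx": -196, "sy": -31, "aperture": 5},
    {"wz": 0.42, "sx": -217, "sy": -34.5, "aperture": 5},
    {"wz": 0.44, "sx": -230, "sy": -36.5, "aperture": 5},
    {"wz": 0.44, "sx": -234, "sy": -37, "aperture": 5},
  ],
)

```text
time_s: 20.95
tool_pos: [674.4, 162.4, 246.1]
eef_rot: [0.226, 0.974, 0.0, 0.0]
ft_force: [-0.3, -0.2, -4.2]
gripper_width: 14.9
grip_force: 99.3
```

>>> drive_effector(
  plan=[
    {"aperture": 5},
    {"aperture": 5},
  ],
)

```text
time_s: 21.15
tool_pos: [671.3, 163.8, 246.5]
eef_rot: [0.224, 0.975, -0.0, -0.001]
ft_force: [-0.5, -0.3, -4.2]
gripper_width: 14.3
grip_force: 99.3
```

Run:
```python
from h import *
s=state(); print(s['tool_pos'],R.from_quat(s['eef_rot']).as_matrix().round(3),s['ft_force'])
```

```text
[671.29904943 163.83806631 246.49735982] [[-0.899  0.437 -0.001]
 [ 0.437  0.899  0.   ]
 [ 0.001 -0.001 -1.   ]] [-0.45065344 -0.3360576  -4.21988735]
```

>>> drive_effector(
  plan=[
    {"sz": 6, "aperture": 5},
    {"sz": 20, "aperture": 5},
    {"sz": 40, "aperture": 5},
    {"sz": 62, "aperture": 5},
    {"sz": 84, "aperture": 5},
    {"sz": 104, "aperture": 5},
    {"sz": 117, "aperture": 5},
    {"sz": 124, "aperture": 5},
    {"sz": 127, "aperture": 5},
    {"sz": 128, "aperture": 5},
    {"sz": 128, "aperture": 5},
  ],
)

```text
time_s: 22.25
tool_pos: [672.6, 164.3, 119.7]
eef_rot: [0.224, 0.975, 0.0, 0.001]
ft_force: [0.1, 0.2, -5.3]
gripper_width: 14.5
grip_force: 99.2
```

>>> drive_effector(
  plan=[
    {"sz": 1, "aperture": 5},
    {"sz": 2, "aperture": 5},
    {"sz": 3, "aperture": 5},
    {"sz": 4, "aperture": 5},
    {"sz": 4.5, "aperture": 5},
    {"sz": 4.5, "aperture": 5},
    {"sz": 4.5, "aperture": 5},
  ],
)

```text
time_s: 22.95
tool_pos: [671.9, 164.3, 114.3]
eef_rot: [0.224, 0.975, -0.0, -0.0]
ft_force: [-0.4, -0.1, -4.5]
gripper_width: 14.4
grip_force: 99.2
```

>>> drive_effector(
  plan=[
    {"sz": 0.4, "aperture": 5},
    {"sz": 0.8, "aperture": 5},
    {"sz": 1.2, "aperture": 5},
    {"sz": 1.2, "aperture": 5},
    {"sz": 1.2, "aperture": 5},
  ],
)

```text
time_s: 23.45
tool_pos: [672.0, 164.2, 113.8]
eef_rot: [0.224, 0.975, -0.0, 0.0]
ft_force: [-2.3, -1.5, 4.0]
gripper_width: 14.5
grip_force: 100.2
```

Contact: the sieve stands on the table. Release, retreat and check.

>>> drive_effector(
  plan=[
    {"aperture": 18},
    {"aperture": 24},
    {"aperture": 40},
    {"aperture": 60},
    {"aperture": 85},
    {"aperture": 85},
    {"aperture": 85},
    {"aperture": 85},
  ],
)

```text
time_s: 24.25
tool_pos: [671.9, 164.2, 113.2]
eef_rot: [0.224, 0.975, -0.0, -0.0]
ft_force: [-0.7, 0.5, 0.3]
gripper_width: 85.2
grip_force: 0.0
```

>>> drive_effector(
  plan=[
    {"sz": -6, "aperture": 85},
    {"sz": -20, "aperture": 85},
    {"sz": -45, "aperture": 85},
    {"sz": -75, "aperture": 85},
    {"sz": -105, "aperture": 85},
    {"sz": -125, "aperture": 85},
    {"sz": -132, "aperture": 85},
    {"sz": -132, "aperture": 85},
    {"sz": -132, "aperture": 85},
  ],
)

```text
time_s: 25.15
tool_pos: [671.3, 164.2, 244.4]
eef_rot: [0.224, 0.975, -0.0, -0.001]
ft_force: [-0.2, -0.5, -0.7]
gripper_width: 85.1
grip_force: 0.0
```

Run:
```python
from h import *
d=cap('wrist','w8.png');s=state();print(s['tool_pos'])
# compare with wrist picture taken before the grasp
a=cv2.imread('pics/w1.png');g=lambda i:cv2.cvtColor(i,6)[110:280,180:420].astype(np.float32)
D=np.abs(g(a)-g(d['image']));print('sieve region mean diff',D.mean())
def black(i):
    m=(i.max(2)<45).astype(np.uint8);m[:150]=0;m[265:]=0;m[:,:265]=0;m[:,300:]=0
    k=cv2.connectedComponentsWithStats(m);return k[2][1:],k[3][1:]
for i in(a,d['image']):print(black(i))
# lip and wall edges: column gradients along row band
for i in(a,d['image']):
    p=g(i)[50:90].mean(0);q=np.abs(np.diff(p));print(180+np.sort(np.argsort(q)[-8:]))
# bystanders outside the sieve
m=np.abs(cv2.cvtColor(a,6).astype(int)-cv2.cvtColor(d['image'],6))>40; m[110:280,180:420]=0
print('changed px elsewhere',m[:270].sum())
```

```text
[671.01924069 164.12441649 243.78226659]
sieve region mean diff 10.41902
(array([[275, 178,   1,   1,   1],
       [285, 178,   2,   2,   2],
       [275, 180,   1,   1,   1],
       [280, 180,   1,   1,   1],
       [280, 182,   1,   1,   1],
       [284, 182,   2,   2,   2],
       [275, 184,   1,   1,   1],
       [288, 185,   1,   1,   1],
       [291, 184,   1,   1,   1],
       [276, 186,   1,   1,   1],
       [282, 186,   1,   1,   1],
       [281, 188,   1,   1,   1],
       [284, 188,   1,   2,   2],
       [277, 191,   1,   2,   2],
       [275, 193,   1,   1,   1],
       [288, 192,   1,   1,   1],
       [291, 192,   1,   1,   1],
       [276, 195,   1,   1,   1],
       [280, 194,   1,   1,   1],
       [275, 197,   2,   2,   2],
       [278, 196,   3,   2,   3],
       [287, 196, 
[... 7997 characters left out ...]
9.8       ],
       [279.        , 224.        ],
       [286.16666667, 227.        ],
       [275.47058824, 232.05882353],
       [280.5       , 228.        ],
       [283.        , 228.        ],
       [289.        , 229.        ],
       [281.        , 230.5       ],
       [283.        , 230.        ],
       [286.13636364, 234.95454545],
       [287.        , 230.        ],
       [289.        , 231.        ],
       [279.5       , 233.        ],
       [275.125     , 238.25      ],
       [281.07692308, 238.23076923],
       [285.        , 236.        ],
       [277.        , 240.        ]]))
[268 272 292 293 294 303 377 378]
[269 270 271 290 291 375 376 386]
changed px elsewhere 1346
```

```bash
python3 -c "
from plant import robot, cams, finish_job, state
print(finish_job())"
```

```text
the job is handed in; nothing more can be done
None
```

The job is handed in at about 25 s of the 61 s allowed: the three vials are in the shallow tray, both jars are in the deep pan, and the empty sieve stands back on its original spot on the bare table; I didn't look at the bystanders again before handing in.

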